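# Make up a gate-hinge kit and a levelling-foot kit from the offcut stock

### The job

Make up the two weld kits on their plywood kit boards from the pieces of stock lying on the bench. Gate-hinge kit, on the board that already holds the length of angle: stand the pipe offcut (the sleeve) in the round nest, with the round bar (its pin) standing inside the pipe. Levelling-foot kit, on the board that already holds the flange: put the square tube, the tapped block and the bolt (standing on its head) each fully down in the nest cut for it; the V-block belongs to neither kit, so leave it where it is.

Things in the scene. Friction and masses are not known exactly. Their poses are not given: they have to be found in the camera images.
- kit_hinge: Hinge kit board: fixed plywood, 150 (x) x 180 (y) x 18 mm, holding a fixed 130 mm steel angle along its far edge (x +22 to +62, up to z 48 mm). Origin centre of underside, x and y along the edges, +x away from the robot (turned up to 9 deg). One free nest, round, 58 mm wide, 10 mm deep (black floor at z 8), centre x -30, y 0, for the pipe with the bar in it.
- kit_foot: Foot kit board: fixed plywood, 150 (x) x 220 (y) x 18 mm, holding a fixed 92 mm flange at x -18, y +56 (top z 20). Origin and axes as kit_hinge. Free nests 10 mm deep (black floor at z 8): tube 50 (x) by 82 (y), centre x -45, y -55; tapped block 45 (x) by 60 (y), centre x +42, y -70; bolt head round, 36 wide, centre x +46, y -6 mm.
- pipe: Pipe offcut, dull grey steel, standing on end: 48 mm outside, 55 mm tall, open right through with a bore that leaves at least 36 mm free. Origin: centre of the lower end, z up along the pipe.
- bar: Round bar offcut, solid grey steel, standing on end: 28 mm diameter, 78 mm tall (it stands 23 mm proud of the pipe when inside it). Origin: centre of the lower end, z up along the bar.
- tube: Square tube offcut, dark steel with a bluish tinge, lying on a side: 72 mm long (its x), 40 mm wide (y), 40 mm tall (z). Origin: centre of the underside. In its nest its x lies along the board's y, either way round.
- tapped_block: Tapped spacer block, brownish ground steel with a threaded hole in its top: 35 (x) by 50 (y) by 36 mm tall (z). Origin: centre of the underside. In its nest its y lies along the board's y, either way round.
- bolt: Hex bolt, bright zinc, standing on its head with the threaded shank up: 59 mm tall, head 25 mm across the corners and 9 mm thick, shank 12 to 14 mm thick from 9 mm up. Origin: centre of the underside of the head, z up along the shank.
- v_block: V-block, brownish ground steel, 60 (x) by 44 (y) by 36 mm tall, with a V-groove along x in its top. Belongs to no kit and stays where it is. Origin: centre of the underside.
There are look-alikes about, which are no part of the job. What is shaped like the pipe but orange is not meant.

How it is judged:
By the outcome, as a careful person would: the job done as asked, in the order asked, and still so for the second after the job is handed in, with the robot touching nothing.
It also fails if it takes over 128 s, if anything falls off the work surface, if the arm or the gripper's body presses on something with over 40 N, if the wrist force passes 120 N, or if a joint passes its speed limit or range.

### The arm

A 6-joint arm with a two-finger parallel gripper is mounted at the origin on the work surface; the furniture and walls round the work are solid. World frame = base frame: x ahead of the robot, y to its left, z up, the work surface at z = 0. Lengths are in mm, angles in rad, forces in N, time in s.
With the tool pointing down it reaches from about 300 to 850 mm from the base axis. Payload 4.2 kg.
Tool frame: the origin (TCP) lies at the very end of the fingers, on their centre line; the grasp point (between the pads) lies 19 mm behind it; z points along the fingers, y is the line along which they close (so a half turn about z gives the same grasp; the last joint's range is limited). The gripper opens to 91 mm and grips with 3 to 60 N. Pads are 32 mm wide; open, the fingers measure 118 mm over their backs; the gripper's body (76 mm by 178 mm) begins 60 mm behind the grasp point.
Start: joints at [1.141, 0.32, 1.565, -0, 1.257, -0.02], TCP at [229.099, 527.406, 213.976] pointing down, gripper open.
Joint ranges: [-3.11, 3.11], [-0.84, 2.01], [0.21, 2.61], [-1.34, 4.49], [0.05, 2.63], [-2.56, 2.56]. Speed limits (rad/s): [2.57, 2.57, 3.14, 3.14, 3.14, 3.14].

### API

Orientations are given as [roll, pitch, yaw] about the fixed x, y, z axes, in that order (R = Rz(yaw) Ry(pitch) Rx(roll)).
In Python, from bench import arm gives the robot as it stands.
- The arm moves only by the tool arm_command, never from a script. Its argument "motion" is a list of rows, each a list of 3 entries, a list of its own where there are three numbers: the turn, a rotation vector about the tool's x, y, z in degrees, then the shift along the tool's x, y, z in cm, then the finger opening in cm, from 0 to 9.12. A call has 1 to 10 rows; each row is the pose to reach, as a shift and turn from the pose commanded when the call began, along the tool's axes at that moment; what a row does not reach only later rows make up. A row lasts 1/8 s, in which the tool goes at most 62.5 mm and 10.7 degrees, less where a joint would pass 70% of its speed; a pose out of reach is approached as far as the arm can. A call with a gripper value outside its range is refused whole. The fingers move at their own pace and stop on an object; "newtons" is the grip in N (left out, the last holds). Time passes only in rows, so rows that repeat a pose let the fingers close. It gives the time, the measured TCP pose, the force, the opening and the grip force at its end, in the units of the state.
- arm.observe(): the state, without advancing time (a new reading comes with each control period).
- arm.get_image(name): name is "scene" or "top" or "wrist"; returns a dict with "img" (420x560x3 uint8, blue, green, red), "z_map" (420x560 float32, mm along the optical axis (not along the pixel's ray), 0 where there is no reading), "fx", "fy", "cx", "cy" (pixels), "R" (3x3) and "t" (3): a world point X has camera coordinates R X + t. Camera axes: x right, y down, z forward; pixel columns grow to the right and rows downward; lengths in mm; the calibration is good to about 2 mm. A picture is of the moment at which its call begins.
- arm.finish_job(): hands the job in; it is judged then, once.
The state is a dict: "time_s": time; "q": joint angles; "joint_vel": joint speeds; "joint_efforts": joint torques, N m; "tool_pos": TCP position; "tcp_rot": TCP orientation; "wrist_force": force on the tool from outside, world axes, zero at the start; "wrist_torque": the same for the moment, N m; "opening": opening from 0.0 (shut) to 1.0 (fully open); "grasp_force": force on a finger pad.
Only numpy, scipy, OpenCV 4.12 (cv2) and the standard library are available. Lean on these libraries where they do the work, as an engineer would, in place of code of your own. Each camera call takes 0.05 s, during which the arm holds its last target. There are 200 camera calls.

## Working session

There is one attempt and no reset: what is moved stays moved. The work goes in short steps, Python scripts to look and compute and a tool call to move; the robot and the scene stay as the last step left them, time stands still between calls to the robot, and variables do not carry over. Pictures are saved under pics/ and viewed, at most 14 in all, crops included, and the job is handed in when it is done.

Besides the shell and the picture viewer there is one more tool, called after ">>>" as name(argument=value, ...), one argument or row to a line, values as JSON. arm_command: Moves the arm, as the interface text tells. Its arguments: {"type":"object","properties":{"motion":{"type":"array","items":{"type":"array"}},"newtons":{"type":"number"}},"required":["motion"]}

```bash
mkdir -p pics; ls
python3 - <<'E'
from bench import arm
import cv2,numpy as np
s=arm.observe();print(s)
for n in("top","scene"):
    d=arm.get_image(n);cv2.imwrite(f"pics/{n}0.png",d["img"]);np.savez(f"{n}0.npz",**d)
    print(n,d["fx"],d["cx"],d["cy"],d["R"],d["t"])
E
```

```text
pics
{'time_s': 0.0, 'q': array([ 1.14101977e+00,  3.20303154e-01,  1.56567216e+00,  2.14338963e-05,
        1.25743087e+00, -2.00028317e-02]), 'joint_vel': array([ 0.00034371, -0.00086881, -0.00110033,  0.00073222,  0.00062351,
        0.00189495]), 'joint_efforts': array([ 6.48019450e-04, -4.12464058e+01, -2.31977212e+01,  7.28400098e-02,
        4.55068960e-02, -1.37370989e-04]), 'tool_pos': array([228.86075168, 526.93007967, 213.11651   ]), 'tcp_rot': array([-3.13977990e+00, -5.66472527e-05,  2.73181225e+00]), 'wrist_force': array([0.19047558, 0.13652632, 0.14834818]), 'wrist_torque': array([ 1.99088704e-02, -7.51386092e-03,  2.29896042e-05]), 'grasp_force': 0.0, 'opening': 1.0025469061881516}
top 489.2609539604626 280.05158075262943 204.39133900813283 [[ 0.01214553 -0.99986955  0.01064792]
 [-0.9857188  -0.01376098 -0.16783647]
 [ 0.1679611  -0.00845739 -0.98575734]] [-106.56630324  481.87209681 1273.27776503]
scene 448.91977671225635 282.5514472876418 211.28250264815617 [[ 0.48634651 -0.87348069 -0.02232827]
 [-0.43072902 -0.21743619 -0.87589612]
 [ 0.76022337  0.43560646 -0.48198282]] [-325.15320496  208.98333145  638.24337737]
```

View pics/top0.png

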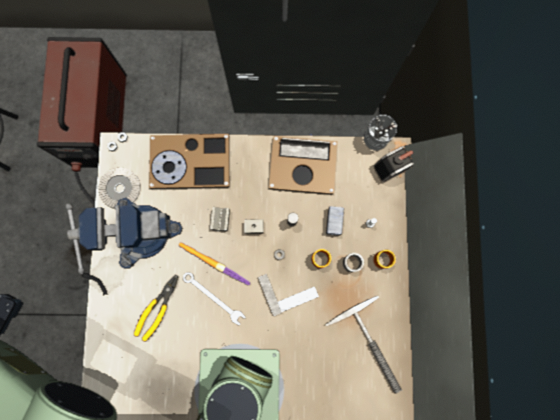

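View pics/scene0.png

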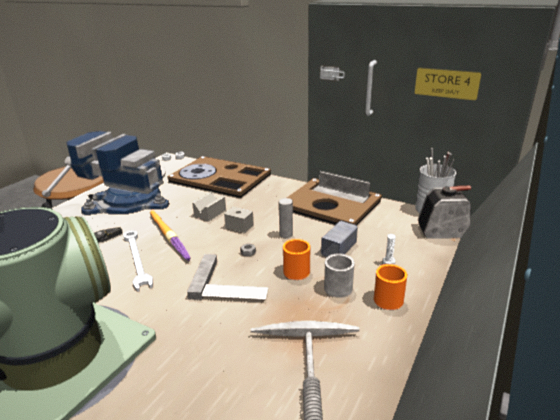

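Top view, candidates:
- **Pipe:** grey ring (354,262) against the orange rings (320,258) and (385,259). I choose the grey one.
- **Bar:** (292,219).
- **Tube:** (335,221), bluish.
- **Tapped block:** (253,226) against the V-block (219,219), which has a groove.
- **Bolt:** (371,222) against the nut (280,254).
- **Boards:** foot (190,162), hinge (303,165).

Next I measure and check a close crop.

```bash
cat > h.py <<'E'
import numpy as np,cv2
def cloud(d):
    z=d["z_map"].astype(float);v,u=np.indices(z.shape)
    P=np.stack([(u-d["cx"])/d["fx"]*z,(v-d["cy"])/d["fy"]*z,z],-1)
    W=(P-d["t"])@d["R"]; W[z==0]=np.nan
    return W
def plane_pt(d,uv,z):
    uv=np.atleast_2d(np.asarray(uv,float))
    r=np.c_[(uv[:,0]-d["cx"])/d["fx"],(uv[:,1]-d["cy"])/d["fy"],np.ones(len(uv))]@d["R"]
    c=-d["R"].T@d["t"]
    return c+r*((z-c[2])/r[:,2])[:,None]
def proj(d,X):
    c=np.atleast_2d(X)@d["R"].T+d["t"]
    return np.c_[c[:,0]/c[:,2]*d["fx"]+d["cx"],c[:,1]/c[:,2]*d["fy"]+d["cy"]]
E
python3 - <<'E'
from h import *
d=dict(np.load("top0.npz"));W=cloud(d)
print("table z",np.nanmedian(W[290:300,340:350,2]))
for n,(u,v),h in[("pipe",(354,262),55),("bar",(292,219),78),("tube",(335,221),40),("block",(253,226),36),("bolt",(371,222),59),("vblock",(219,219),36),("or1",(320,258),55),("or2",(385,259),55)]:
    s=np.s_[v-22:v+23,u-17:u+18];w=W[s].reshape(-1,3);im=d["img"][s].reshape(-1,3)
    k=w[:,2]>h-9;t=w[k]
    if len(t)<2: print(n,"few",np.nanmax(w[:,2]));continue
    r=cv2.minAreaRect(t[:,:2].astype(np.float32))
    print(n,k.sum(),"z",np.round(np.median(t[:,2])),"rect",np.round(r[0]),np.round(r[1]),round(r[2],1),im[k].mean(0).round())
for n,(a,b,c,e) in dict(foot=(145,132,235,192),hinge=(266,134,342,196)).items():
    s=np.s_[b:e,a:c];w=W[s].reshape(-1,3)
    k=(w[:,2]>11)&(w[:,2]<26)
    m=((W[s][...,2]>11)&(W[s][...,2]<26)).astype(np.uint8)
    t=w[k];r=cv2.minAreaRect(t[:,:2].astype(np.float32));print(n,np.median(t[:,2]),np.round(r[0]),np.round(r[1]),r[2])
a=d["img"][125:275,140:400];cv2.imwrite("pics/crop1.png",cv2.resize(a,None,fx=3,fy=3,interpolation=cv2.INTER_CUBIC))
E
```

```text
table z 0.4732787280104966
pipe 102 z 55.0 rect [ 331. -295.] [47. 47.] 89.5 [196. 205. 209.]
bar 95 z 78.0 rect [ 442. -134.] [26. 26.] 1.0 [209. 217. 221.]
tube 404 z 40.0 rect [ 444. -250.] [41. 73.] 84.2 [195. 191. 190.]
block 240 z 36.0 rect [426. -31.] [36. 48.] 1.5 [186. 203. 210.]
bolt 24 z 60.0 rect [ 440. -349.] [13. 12.] 52.4 [235. 237. 236.]
vblock 253 z 34.0 rect [445.  61.] [45. 60.] 86.0 [157. 173. 179.]
or1 91 z 55.0 rect [ 341. -211.] [47. 46.] 72.2 [ 74. 184. 223.]
or2 99 z 54.0 rect [ 341. -380.] [49. 44.] 89.0 [ 71. 178. 214.]
foot 18.69644018515453 [608. 153.] [153. 222.] 2.135540723800659
hinge 17.992152707115473 [ 602. -164.] [180. 152.] 86.00907135009766
```

View pics/crop1.png

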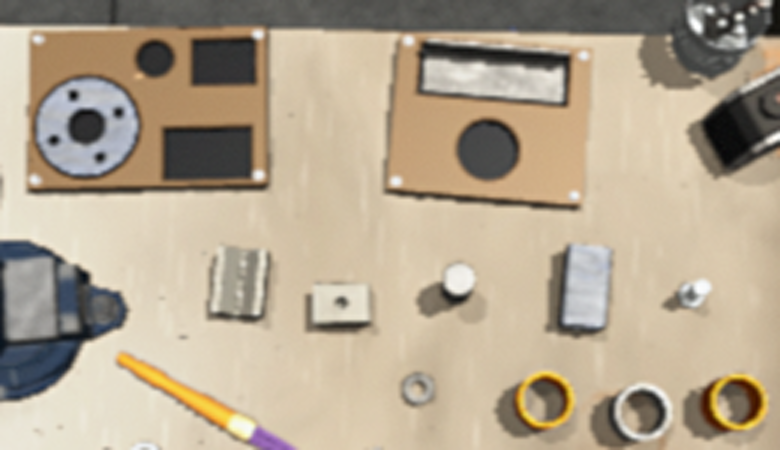

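The crop confirms it: grey ring at crop (642,411) between two orange ones, block with a hole at (341,304), grooved V-block at (240,283). All sizes match the description. Next I find the nest centres from the black floors.

Run:
```python
from h import *
d=dict(np.load("top0.npz"));W=cloud(d);g=d["img"].max(2)
def R(a):a=np.radians(a);return np.array([[np.cos(a),-np.sin(a)],[np.sin(a),np.cos(a)]])
B=dict(foot=((608,153),2.1,dict(tube=(-45,-55),block=(42,-70),bolt=(46,-6))),hinge=((602,-164),-4.0,dict(pipe=(-30,0))))
for b,(c,a,N) in B.items():
  for n,o in N.items():
    p=np.array(c)+R(a)@o
    q=proj(d,[[*p,8]])[0]; u,v=q.round().astype(int)
    m=np.zeros(g.shape,np.uint8);m[v-17:v+18,u-22:u+23]=g[v-17:v+18,u-22:u+23]<95
    k,l,st,ce=cv2.connectedComponentsWithStats(m)
    i=l[v,u]; ys,xs=np.where(l==i); w=plane_pt(d,np.c_[xs,ys],8)
    r=cv2.minAreaRect(w[:,:2].astype(np.float32))
    print(b,n,"pred",p.round(1),"blob",i,st[i,4],w.mean(0).round(1),np.round(r[0]),np.round(r[1]),round(r[2],1), "z",np.nanmedian(W[ys,xs,2]).round(1))
k=(W[...,2]>60)
for s in(np.s_[60:130,160:430],):
    w=W[s][k[s]];print("cabinet-ish min x",np.percentile(w[:,0],[1,5,50]))
w=W[:, 400:470][k[:,400:470]&(W[:,400:470,0]>250)&(W[:,400:470,0]<560)];print("right wall y max",np.percentile(w[:,1],[50,95,99,100]))
```

```text
foot tube pred [565.   96.4] blob 1 514 [567.9  98.4   8. ] [568.  99.] [48. 81.] 0.8 z 9.1
foot block pred [652.5  84.6] blob 3 316 [655.7  87.    8. ] [657.  87.] [44. 56.] 1.8 z 9.1
foot bolt pred [654.2 148.7] blob 2 119 [657.8 151.3   8. ] [658. 152.] [33. 32.] 47.7 z 9.3
hinge pipe pred [ 572.1 -161.9] blob 1 306 [ 575.3 -161.6    8. ] [ 576. -162.] [51. 53.] 0.8 z 8.8
cabinet-ish min x [668.65188386 671.57940461 699.60176723]
right wall y max [-509.72538051 -476.43446253 -472.95786932 -468.31656531]
```

>>> arm_command(
  motion=[
    [[0,0,10.5],[0,0,-1],9],
    [[0,0,21],[0,0,-2],9],
    [[0,0,31.5],[0,0,-3],9],
    [[0,0,42],[0,0,-3],9],
    [[0,0,52.5],[0,0,-3],9],
    [[0,0,63],[0,0,-3],9],
    [[0,0,66.5],[0,0,-3],9],
    [[0,0,66.5],[0,0,-3],9],
  ],
  newtons=25,
)

```text
time_s: 1.1
tool_pos: [229.0, 527.2, 243.5]
tcp_rot: [-3.141, 0.001, 1.572]
wrist_force: [0.3, -0.4, -0.3]
opening: 0.988
grasp_force: 0.0
```

>>> arm_command(
  motion=[
    [[0,0,0],[-5.5,3,0],9],
    [[0,0,0],[-11,6,0],9],
    [[0,0,0],[-16.5,9,0],9],
    [[0,0,0],[-22,12,0],9],
    [[0,0,0],[-27.5,15,0],9],
    [[0,0,0],[-33,17,0],9],
    [[0,0,0],[-39,18,0],9],
    [[0,0,0],[-45,18,0],9],
    [[0,0,0],[-51,18,0],9],
    [[0,0,0],[-57,18,0],9],
  ],
)

```text
time_s: 2.35
tool_pos: [409.0, -44.4, 244.0]
tcp_rot: [3.141, -0.0, 1.572]
wrist_force: [1.3, -1.1, -0.4]
opening: 0.983
grasp_force: 0.0
```

>>> arm_command(
  motion=[
    [[0,0,0],[-6,-1,0],9],
    [[0,0,0],[-12,-3,0],9],
    [[0,0,0],[-18,-6,0],9],
    [[0,0,0],[-22,-8,1],9],
    [[0,0,0],[-25,-8,2],9],
    [[0,0,0],[-25.2,-8,3],9],
    [[0,0,0],[-25.2,-8,3],9],
    [[0,0,0],[-25.2,-8,3],9],
  ],
)

```text
time_s: 3.35
tool_pos: [329.7, -293.6, 214.1]
tcp_rot: [3.141, -0.0, 1.573]
wrist_force: [0.4, -0.3, -0.3]
opening: 0.99
grasp_force: 0.0
```

Run:
```python
from bench import arm
from h import *
s=arm.observe();print(s["tool_pos"],s["tcp_rot"],s["q"])
d=arm.get_image("wrist");cv2.imwrite("pics/w1.png",d["img"]);W=cloud(d)
print("cam",(-d["R"].T@d["t"]).round(), "tab",np.nanpercentile(W[...,2],[5,25,50]))
k=(W[...,2]>47)&(W[...,2]<63)&(np.hypot(W[...,0]-331,W[...,1]+295)<45)
t=W[k][:,:2].astype(np.float32);print(k.sum(),cv2.minEnclosingCircle(t),t.mean(0),d["img"][k].mean(0))
T=dict(np.load("top0.npz"));w=cloud(T);k=(w[...,2]>20)&(w[...,2]<500)&(w[...,0]>690)&(w[...,1]<300)&(w[...,1]>-100)
print("cabinet x",np.percentile(w[k][:,0],[0,1,50]) if k.any() else None)
```

```text
[ 329.69627522 -293.5612013   214.14090139] [ 3.14136740e+00 -2.69868117e-04  1.57291160e+00] [-7.53805606e-01  1.07956168e-01  1.84489380e+00  3.78145530e-04
  1.18876392e+00 -7.56061831e-01]
cam [ 329. -225.  384.] tab [-2.15966041 -1.06896787 11.39111803]
502 ((330.7314147949219, -295.7704772949219), 24.20564842224121) [ 330.6488  -296.05728] [163.18326693 172.9063745  180.22310757]
cabinet x [ 981.87277188 1012.35925448 1016.05139675]
```

View pics/w1.png

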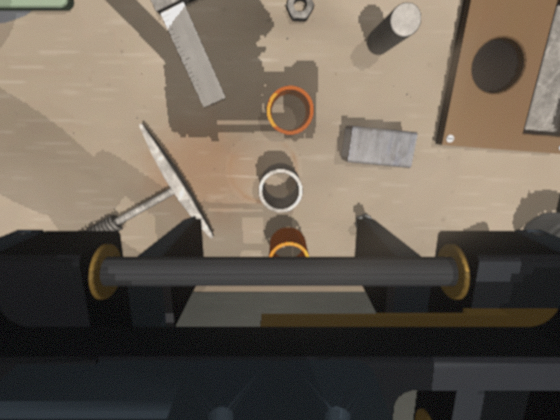

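The wrist view shows the grey pipe at (281,188), with orange rings at (290,110) and (288,245). Wrist depth gives (330.7,-295.8), which agrees with the top view. I descend and grip.

>>> arm_command(
  motion=[
    [[0,0,0],[-0.2,0.1,5],9],
    [[0,0,0],[-0.2,0.1,10],9],
    [[0,0,0],[-0.2,0.1,15],9],
    [[0,0,0],[-0.2,0.1,18],9],
    [[0,0,0],[-0.2,0.1,19],9],
    [[0,0,0],[-0.2,0.1,19],6],
    [[0,0,0],[-0.2,0.1,19],4],
    [[0,0,0],[-0.2,0.1,19],4],
    [[0,0,0],[-0.2,0.1,19],4],
    [[0,0,0],[-0.2,0.1,19],4],
  ],
  newtons=25,
)

```text
time_s: 4.65
tool_pos: [330.8, -296.8, 24.4]
tcp_rot: [3.141, 0.001, 1.571]
wrist_force: [0.1, -0.1, 2.9]
opening: 0.516
grasp_force: 25.0
```

>>> arm_command(
  motion=[
    [[0,0,0],[0,0,-4],4],
    [[0,0,0],[0,0,-9],4],
    [[0,0,0],[1,2,-12],4],
    [[0,0,0],[4,7,-13],4],
    [[0,0,0],[7,12,-13],4],
    [[0,0,0],[10,17,-13],4],
    [[0,0,0],[12.5,22,-13],4],
    [[0,0,0],[13.5,24.3,-13],4],
    [[0,0,0],[13.5,24.3,-13],4],
    [[0,0,0],[13.5,24.3,-13],4],
  ],
)

```text
time_s: 5.9
tool_pos: [572.0, -161.6, 153.2]
tcp_rot: [-3.139, -0.0, 1.571]
wrist_force: [-0.9, -0.8, -3.4]
opening: 0.514
grasp_force: 25.0
```

Run:
```python
from bench import arm
from h import *
s=arm.observe();print(s["tool_pos"],s["tcp_rot"],s["grasp_force"],s["opening"])
d=arm.get_image("wrist");cv2.imwrite("pics/w2.png",d["img"]);np.savez("w2.npz",**d);W=cloud(d)
k=(W[...,2]<13)&(W[...,2]>2)&(np.hypot(W[...,0]-574,W[...,1]+162)<35)
t=W[k][:,:2].astype(np.float32);print("floor",k.sum(),cv2.minEnclosingCircle(t),t.mean(0),np.median(W[k][:,2]))
```

```text
[ 571.97021405 -161.59256166  153.15323986] [-3.13898462e+00 -4.10260289e-04  1.57102742e+00] 24.981512455178745 0.5138693705183313
floor 1454 ((571.432861328125, -161.92457580566406), 28.936994552612305) [ 571.48254 -152.9287 ] 6.92708948648947
```

View pics/w2.png

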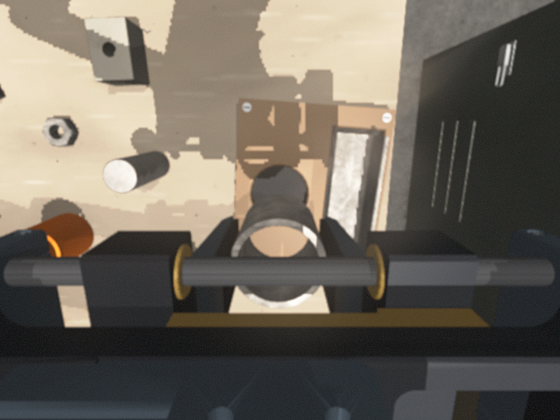

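The wrist view shows the pipe held at (280,262) above the nest at (280,188). The nest centre is (571.4,-161.9) with radius 28.9, so the pipe is aligned. I lower it.

>>> arm_command(
  motion=[
    [[0,0,0],[0,0,5],4],
    [[0,0,0],[0,0,9],4],
    [[0,0,0],[0,0,10.5],4],
    [[0,0,0],[0,0,11.5],4],
    [[0,0,0],[0,0,12],4],
    [[0,0,0],[0,0,12.05],4],
    [[0,0,0],[0,0,12.05],4],
  ],
)

```text
time_s: 6.82
tool_pos: [574.0, -161.6, 34.3]
tcp_rot: [3.14, 0.0, 1.571]
wrist_force: [0.8, 0.3, -2.2]
opening: 0.508
grasp_force: 25.0
```

>>> arm_command(
  motion=[
    [[0,0,0],[0,-0.1,0.1],4],
    [[0,0,0],[0,-0.2,0.2],4],
    [[0,0,0],[0,-0.2,0.2],4],
  ],
)

```text
time_s: 7.2
tool_pos: [572.3, -161.6, 32.4]
tcp_rot: [3.139, 0.0, 1.571]
wrist_force: [1.0, 0.4, 3.3]
opening: 0.51
grasp_force: 25.0
```

>>> arm_command(
  motion=[
    [[0,0,0],[0,0,0],6.2],
    [[0,0,0],[0,0,0],6.2],
    [[0,0,0],[0,0,0],6.2],
    [[0,0,0],[0,0,-3],6.2],
    [[0,0,0],[0,0,-8],6.2],
    [[0,0,0],[0,-2,-13],6.2],
    [[0,0,0],[1.5,-7,-17],6.2],
    [[0,0,0],[2.7,-12,-17],6.2],
    [[0,0,0],[2.7,-13,-17],6.2],
    [[0,0,0],[2.7,-13,-17],6.2],
  ],
)

```text
time_s: 8.45
tool_pos: [441.4, -134.7, 201.6]
tcp_rot: [3.14, 0.0, 1.571]
wrist_force: [-0.2, 0.5, 0.3]
opening: 0.678
grasp_force: 0.0
```

Run:
```python
from bench import arm
from h import *
s=arm.observe();print(s["tool_pos"],s["tcp_rot"])
for n in("wrist","top"):
  d=arm.get_image(n);W=cloud(d);np.savez(n+"3.npz",**d)
  for o,p,h in(("bar",(442,-134),78),("pipe",(572,-162),63)):
    k=(abs(W[...,2]-h)<7)&(np.hypot(W[...,0]-p[0],W[...,1]-p[1])<32)
    if k.sum()>3:
      t=W[k][:,:2].astype(np.float32);print(n,o,k.sum(),cv2.minEnclosingCircle(t),t.mean(0),np.median(W[k][:,2]))
```

```text
[ 441.40650494 -134.69444724  201.64219161] [3.14049064e+00 2.84797310e-04 1.57081844e+00]
wrist bar 632 ((442.4010925292969, -133.67495727539062), 14.033716201782227) [ 442.2491  -132.98825] 76.79100670752973
wrist pipe 519 ((571.9154663085938, -160.16970825195312), 24.59833526611328) [ 570.73364 -154.92868] 61.41246918441431
```

>>> arm_command(
  motion=[
    [[0,0,0],[0.1,0.1,5],6.2],
    [[0,0,0],[0.1,0.1,9],6.2],
    [[0,0,0],[0.1,0.1,12.5],6.2],
    [[0,0,0],[0.1,0.1,14.3],6.2],
    [[0,0,0],[0.1,0.1,14.4],6.2],
    [[0,0,0],[0.1,0.1,14.4],4],
    [[0,0,0],[0.1,0.1,14.4],2],
    [[0,0,0],[0.1,0.1,14.4],2],
    [[0,0,0],[0.1,0.1,14.4],2],
    [[0,0,0],[0.1,0.1,14.4],2],
  ],
  newtons=35,
)

```text
time_s: 9.8
tool_pos: [442.8, -133.6, 57.9]
tcp_rot: [3.14, 0.0, 1.571]
wrist_force: [0.3, -1.0, 3.2]
opening: 0.293
grasp_force: 35.0
```

>>> arm_command(
  motion=[
    [[0,0,0],[0,0,-3],2],
    [[0,0,0],[0,0,-7],2],
    [[0,0,0],[0,1,-10],2],
    [[0,0,0],[-1,5,-11],2],
    [[0,0,0],[-2,9,-11],2],
    [[0,0,0],[-2.7,12,-11],2],
    [[0,0,0],[-2.7,12.9,-11],2],
    [[0,0,0],[-2.7,12.9,-11],2],
    [[0,0,0],[-2.7,12.9,-11],2],
  ],
)

```text
time_s: 10.92
tool_pos: [569.8, -160.0, 167.1]
tcp_rot: [-3.139, -0.001, 1.571]
wrist_force: [-0.5, -0.2, -4.8]
opening: 0.296
grasp_force: 35.0
```

Run:
```python
from bench import arm
from h import *
s=arm.observe();print(s["tool_pos"],s["tcp_rot"],s["grasp_force"])
d=arm.get_image("wrist");W=cloud(d);cv2.imwrite("pics/w4.png",d["img"])
k=(abs(W[...,2]-62)<6)&(np.hypot(W[...,0]-572,W[...,1]+161)<32)
t=W[k][:,:2].astype(np.float32);print(k.sum(),cv2.minEnclosingCircle(t),t.mean(0))
d=arm.get_image("scene");cv2.imwrite("pics/s4.png",cv2.resize(d["img"][90:260,250:450],None,fx=3,fy=3))
```

```text
[ 569.81012322 -160.01308752  167.05849625] [-3.13949694e+00 -6.27222632e-04  1.57125118e+00] 34.998241409193724
487 ((572.0350952148438, -160.6684112548828), 24.30082893371582) [ 573.12006 -152.15549]
```

View pics/w4.png

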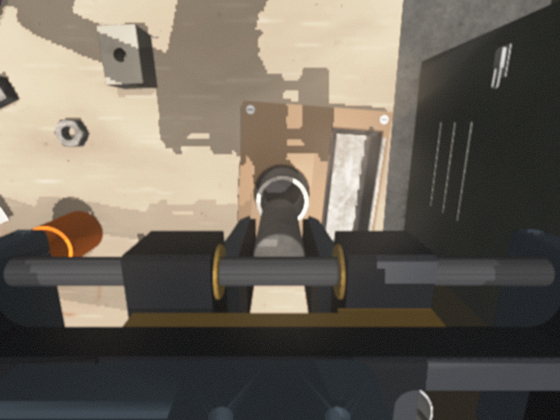

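View pics/s4.png

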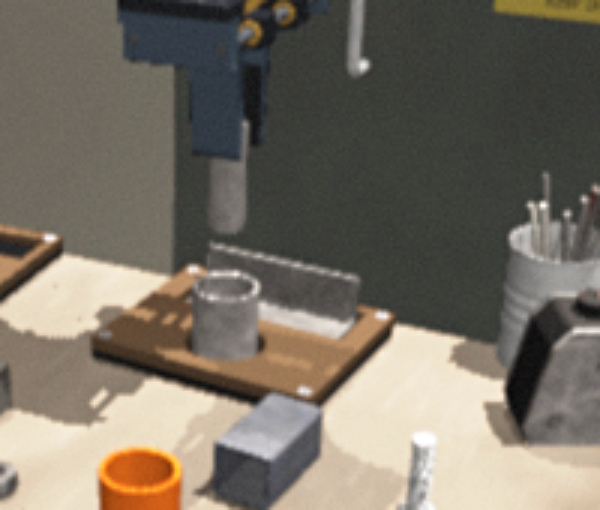

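The pipe stands in its nest (wrist (282,195)), and the bar hangs vertical above it. I lower to just above the rim and re-check the position.

>>> arm_command(
  motion=[
    [[0,0,0],[0,0.1,2],2],
    [[0,0,0],[-0.1,0.1,3.7],2],
    [[0,0,0],[-0.1,0.1,3.7],2],
    [[0,0,0],[-0.1,0.1,3.7],2],
  ],
)

```text
time_s: 11.52
tool_pos: [572.6, -161.6, 130.9]
tcp_rot: [3.141, 0.0, 1.571]
wrist_force: [-0.0, -0.0, -3.7]
opening: 0.298
grasp_force: 35.0
```

>>> arm_command(
  motion=[
    [[0,0,0],[0,0,1.5],2],
    [[0,0,0],[0,0,3.5],2],
    [[0,0,0],[0,0,5.3],2],
    [[0,0,0],[0,0,6.2],2],
    [[0,0,0],[0,0,6.4],2],
    [[0,0,0],[0,0,6.4],2],
  ],
)

```text
time_s: 12.28
tool_pos: [572.8, -161.6, 66.8]
tcp_rot: [3.141, 0.0, 1.571]
wrist_force: [-0.0, 0.0, -3.6]
opening: 0.296
grasp_force: 35.0
```

>>> arm_command(
  motion=[
    [[0,0,0],[0,0,0.07],2],
    [[0,0,0],[0,0,0.07],2.6],
    [[0,0,0],[0,0,0.07],3.2],
    [[0,0,0],[0,0,0.07],5],
    [[0,0,0],[0,0,0],5],
    [[0,0,0],[0,0,-3],5],
    [[0,0,0],[0,0,-7],5],
    [[0,0,0],[-1,-2,-12],5],
    [[0,0,0],[-5,-7,-13],5],
    [[0,0,0],[-8.8,-12.8,-13],5],
  ],
)

```text
time_s: 13.52
tool_pos: [451.8, -245.8, 198.1]
tcp_rot: [3.138, 0.002, 1.573]
wrist_force: [0.2, -1.1, -0.8]
opening: 0.55
grasp_force: 0.0
```

>>> arm_command(
  motion=[
    [[0,0,10.5],[0,0,0],5],
    [[0,0,21],[0,0,0],5],
    [[0,0,31.5],[0,0,0],5],
    [[0,0,42],[0,0,0],5],
    [[0,0,52.5],[0,0,0],5],
    [[0,0,63],[0,0,0],6],
    [[0,0,73.5],[0,0,0],7],
    [[0,0,84],[0,0,0],7],
    [[0,0,94],[0,0,0],7],
    [[0,0,94],[0,0,0],7],
  ],
)

```text
time_s: 14.78
tool_pos: [452.0, -244.5, 196.7]
tcp_rot: [3.141, -0.001, -0.067]
wrist_force: [-0.2, 0.0, -0.3]
opening: 0.767
grasp_force: 0.0
```

Run:
```python
from bench import arm
from h import *
s=arm.observe();print(s["tool_pos"],s["tcp_rot"],s["q"])
d=arm.get_image("wrist");W=cloud(d)
k=(abs(W[...,2]-39)<5)&(np.hypot(W[...,0]-444,W[...,1]+250)<60)
t=W[k][:,:2].astype(np.float32);print("tube",k.sum(),cv2.minAreaRect(t),np.median(W[k][:,2]))
cv2.imwrite("pics/w5.png",d["img"])
d=arm.get_image("top");W=cloud(d);k=(W[...,2]>55)&(np.hypot(W[...,0]-572,W[...,1]+161)<32)
w=W[k];print("kit1",len(w))
for lo,hi in((57,68),(80,92)):
    t=w[(w[:,2]>lo)&(w[:,2]<hi)][:,:2].astype(np.float32);print(len(t),cv2.minEnclosingCircle(t))
```

```text
[ 452.0254691  -244.534578    196.65065222] [ 3.14144165e+00 -5.24121144e-04 -6.74238526e-02] [-5.18326878e-01  2.35827496e-01  1.72912313e+00  1.00194733e-04
  1.17610449e+00  1.11985484e+00]
tube 2329 ((444.19915771484375, -249.8357696533203), (40.04743194580078, 72.43114471435547), 84.82949829101562) 38.79718043263095
kit1 205
95 ((572.5756225585938, -160.81845092773438), 24.391908645629883)
90 ((572.342041015625, -161.82505798339844), 13.907864570617676)
```

The hinge kit is good: pipe at (572.6,-160.8) and bar top at (572.3,-161.8), z about 86. Now the tube.

>>> arm_command(
  motion=[
    [[0,0,1.3],[-0.75,0.6,4],7],
    [[0,0,1.3],[-0.75,0.6,9],7],
    [[0,0,1.3],[-0.75,0.6,14],7],
    [[0,0,1.3],[-0.75,0.6,17],7],
    [[0,0,1.3],[-0.75,0.6,18.05],7],
    [[0,0,1.3],[-0.75,0.6,18.05],7],
    [[0,0,1.3],[-0.75,0.6,18.05],5],
    [[0,0,1.3],[-0.75,0.6,18.05],3.5],
    [[0,0,1.3],[-0.75,0.6,18.05],3.5],
    [[0,0,1.3],[-0.75,0.6,18.05],3.5],
  ],
  newtons=35,
)

```text
time_s: 16.12
tool_pos: [444.4, -249.9, 16.5]
tcp_rot: [3.142, -0.001, -0.092]
wrist_force: [-0.7, 0.7, 4.5]
opening: 0.437
grasp_force: 35.0
```

>>> arm_command(
  motion=[
    [[0,0,0],[0,0,-5],3.5],
    [[0,0,0],[0,0,-10],3.5],
    [[0,0,-10],[1,-4,-13],3.5],
    [[0,0,-20],[2,-9,-13],3.5],
    [[0,0,-30],[3,-14,-13],3.5],
    [[0,0,-40],[4,-19,-13],3.5],
    [[0,0,-50],[5,-24,-13],3.5],
    [[0,0,-60],[7,-29,-13],3.5],
    [[0,0,-70],[8,-33,-13],3.5],
    [[0,0,-80],[8.8,-35.6,-13],3.5],
  ],
)

```text
time_s: 17.38
tool_pos: [564.2, 98.3, 144.9]
tcp_rot: [-3.14, 0.001, 1.312]
wrist_force: [0.1, 0.8, -3.3]
opening: 0.437
grasp_force: 35.0
```

>>> arm_command(
  motion=[
    [[0,0,-9],[0,0,0],3.5],
    [[0,0,-17.4],[0,0,0],3.5],
    [[0,0,-17.4],[0,0,0],3.5],
    [[0,0,-17.4],[0,0,0],3.5],
  ],
)

```text
time_s: 17.88
tool_pos: [564.1, 96.3, 145.5]
tcp_rot: [-3.141, 0.0, 1.606]
wrist_force: [-0.2, 0.4, -2.9]
opening: 0.44
grasp_force: 35.0
```

Run:
```python
from bench import arm
from h import *
s=arm.observe();print(s["tool_pos"],s["tcp_rot"],s["grasp_force"],s["opening"])
d=arm.get_image("wrist");W=cloud(d);cv2.imwrite("pics/w6.png",d["img"]);np.savez("w6.npz",**d)
def nest(n,p,R):
    k=(W[...,2]<12)&(W[...,2]>2)&(np.hypot(W[...,0]-p[0],W[...,1]-p[1])<R)
    t=W[k][:,:2].astype(np.float32)
    if len(t)>20: print(n,k.sum(),cv2.minAreaRect(t),t.min(0),t.max(0),cv2.minEnclosingCircle(t),np.median(W[k][:,2]))
nest("tube",(565,96.4),52);nest("block",(652.5,84.6),42);nest("bolt",(654.2,148.7),24)
```

```text
[564.13297258  96.27219511 145.46019245] [-3.14068622e+00  6.34116157e-05  1.60563450e+00] 34.999319314956665 0.4403866047058586
tube 1358 ((563.234619140625, 123.26697540283203), (50.14686584472656, 26.404865264892578), 1.9603222608566284) [537.72833  109.264275] [588.69824 137.16104] ((563.201904296875, 123.382080078125), 28.20301628112793) 6.8913384633433665
block 2234 ((652.8466796875, 83.56590270996094), (44.1328239440918, 59.08127975463867), 2.0189855098724365) [630.0312    53.360897] [675.3316   113.842896] ((652.514892578125, 84.02265930175781), 36.30025863647461) 7.004604310216059
bolt 1054 ((654.64794921875, 148.29576110839844), (35.60563659667969, 33.968929290771484), 80.86506652832031) [635.96704 130.62285] [671.63983 166.47575] ((652.2363891601562, 147.1575927734375), 20.267852783203125) 7.010616607029909
```

View pics/w6.png

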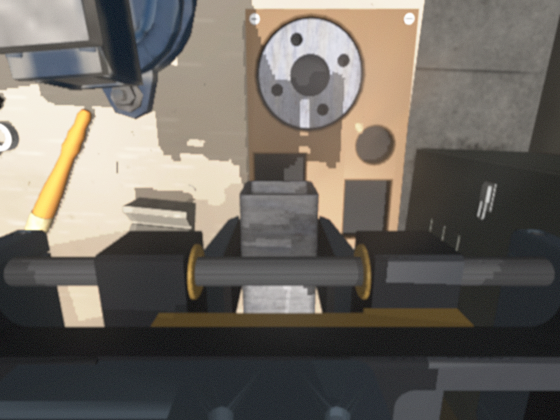

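The wrist view shows the tube over its nest. The nest's visible end is at (282,165), and its centre comes out near (564.3,95.7) at 2°. I lower partway.

>>> arm_command(
  motion=[
    [[0,0,0],[0,0,4],3.5],
    [[0,0,0],[0,0,8],3.5],
    [[0,0,0],[0,0,9.8],3.5],
    [[0,0,0],[0,0,10],3.5],
    [[0,0,0],[0,0,10],3.5],
  ],
)

```text
time_s: 18.55
tool_pos: [565.2, 96.5, 46.6]
tcp_rot: [3.14, -0.0, 1.607]
wrist_force: [0.7, -0.3, -2.7]
opening: 0.433
grasp_force: 35.0
```

>>> arm_command(
  motion=[
    [[0,0,0],[-0.05,-0.1,1],3.5],
    [[0,0,0],[-0.05,-0.1,1.8],3.5],
    [[0,0,0],[-0.05,-0.1,2.15],3.5],
    [[0,0,0],[-0.05,-0.1,2.25],3.5],
    [[0,0,0],[-0.05,-0.1,2.25],3.5],
  ],
)

```text
time_s: 19.18
tool_pos: [563.0, 95.8, 24.5]
tcp_rot: [-3.141, 0.0, 1.608]
wrist_force: [-2.5, -1.5, 4.9]
opening: 0.437
grasp_force: 35.0
```

>>> arm_command(
  motion=[
    [[0,0,0],[0,0,0],5.2],
    [[0,0,0],[0,0,0],5.2],
    [[0,0,0],[0,0,-1],5.2],
    [[0,0,0],[0,0,-5],5.2],
    [[0,0,0],[0,0,-10],5.5],
    [[0,0,0],[-4,-5,-13],6.5],
    [[0,0,0],[-8,-9,-15],6.5],
    [[0,0,0],[-12.2,-13,-16],6.5],
    [[0,0,0],[-12.2,-14.2,-16],6.5],
    [[0,0,0],[-12.2,-14.2,-16],6.5],
  ],
)

```text
time_s: 20.42
tool_pos: [425.9, -31.1, 183.9]
tcp_rot: [3.14, -0.0, 1.607]
wrist_force: [0.0, -0.2, 0.6]
opening: 0.708
grasp_force: 0.0
```

Run:
```python
from bench import arm
from h import *
s=arm.observe();print(s["tool_pos"],s["tcp_rot"])
d=arm.get_image("wrist");W=cloud(d)
k=(abs(W[...,2]-35)<4)&(np.hypot(W[...,0]-426,W[...,1]+31)<45)
t=W[k][:,:2].astype(np.float32);print("block",k.sum(),cv2.minAreaRect(t),np.median(W[k][:,2]))
d=arm.get_image("top");W=cloud(d);k=(W[...,2]>30)&(np.hypot(W[...,0]-564,W[...,1]-96)<55)
t=W[k];print("tube",len(t),cv2.minAreaRect(t[:,:2].astype(np.float32)),np.median(t[:,2]),np.percentile(t[:,2],[5,95]))
```

```text
[425.94203004 -31.14458102 183.92915372] [ 3.14007154e+00 -4.28942371e-04  1.60676212e+00]
block 1457 ((425.35272216796875, -30.445165634155273), (34.66176223754883, 50.10292053222656), 1.3998823165893555) 34.89245899955801
tube 187 ((562.1915283203125, 112.77081298828125), (42.78266906738281, 34.66434097290039), 0.6975138187408447) 48.19455453787136 [41.09306611 52.1449294 ]
```

The tube top is at z 48, so it is fully seated. Now the block.

>>> arm_command(
  motion=[
    [[0,0,0.7],[0.05,-0.05,5],6.5],
    [[0,0,0.7],[0.05,-0.05,10],6.5],
    [[0,0,0.7],[0.05,-0.05,14],6.5],
    [[0,0,0.7],[0.05,-0.05,16.3],6.5],
    [[0,0,0.7],[0.05,-0.05,16.8],6.5],
    [[0,0,0.7],[0.05,-0.05,16.8],5],
    [[0,0,0.7],[0.05,-0.05,16.8],3],
    [[0,0,0.7],[0.05,-0.05,16.8],3],
    [[0,0,0.7],[0.05,-0.05,16.8],3],
    [[0,0,0.7],[0.05,-0.05,16.8],3],
  ],
  newtons=35,
)

```text
time_s: 21.78
tool_pos: [426.0, -30.8, 16.1]
tcp_rot: [3.14, -0.0, 1.595]
wrist_force: [-0.6, 0.9, 5.9]
opening: 0.379
grasp_force: 35.0
```

>>> arm_command(
  motion=[
    [[0,0,0],[0,0,-5],3],
    [[0,0,-0.6],[0,0,-10],3],
    [[0,0,-0.6],[2,4,-12],3],
    [[0,0,-0.6],[4,9,-12],3],
    [[0,0,-0.6],[6,14,-12],3],
    [[0,0,-0.6],[9,19,-12],3],
    [[0,0,-0.6],[10.5,22.5,-12],3],
    [[0,0,-0.6],[10.9,22.95,-12],3],
    [[0,0,-0.6],[10.9,22.95,-10],3],
    [[0,0,-0.6],[10.9,22.95,-10],3],
  ],
)

```text
time_s: 23.02
tool_pos: [649.4, 83.2, 112.7]
tcp_rot: [-3.134, 0.001, 1.606]
wrist_force: [-1.1, 0.0, -4.6]
opening: 0.38
grasp_force: 35.0
```

>>> arm_command(
  motion=[
    [[0,0,0],[0,0,3],3],
    [[0,0,0],[0,0,6],3],
    [[0,0,0],[0,0,7],3],
    [[0,0,0],[0,0,7],3],
  ],
)

```text
time_s: 23.52
tool_pos: [652.0, 83.6, 45.5]
tcp_rot: [-3.141, 0.0, 1.606]
wrist_force: [0.4, -0.5, -4.0]
opening: 0.381
grasp_force: 35.0
```

>>> arm_command(
  motion=[
    [[0,0,0],[0,0.05,1],3],
    [[0,0,0],[0,0.05,1.7],3],
    [[0,0,0],[0,0.05,2.05],3],
    [[0,0,0],[0,0.05,2.2],3],
    [[0,0,0],[0,0.05,2.2],3],
  ],
)

```text
time_s: 24.15
tool_pos: [652.7, 83.9, 24.2]
tcp_rot: [3.141, -0.0, 1.606]
wrist_force: [-2.5, -0.7, 1.2]
opening: 0.382
grasp_force: 35.0
```

>>> arm_command(
  motion=[
    [[0,0,0],[0,0,0],4.6],
    [[0,0,0],[0,0,0],4.6],
    [[0,0,0],[0,0,-1],4.6],
    [[0,0,0],[0,0,-5],4.6],
    [[0,0,0],[0,0,-10],4.6],
    [[0,0,0],[-4,-3,-14],4.6],
    [[0,0,0],[-9,-6,-17],4.6],
    [[0,0,0],[-14,-9,-18],4.6],
    [[0,0,0],[-19,-12,-18],4.6],
    [[0,0,0],[-24,-15,-18],4.6],
  ],
)

```text
time_s: 25.4
tool_pos: [510.7, -162.9, 204.8]
tcp_rot: [3.139, 0.001, 1.606]
wrist_force: [1.3, -0.5, 0.3]
opening: 0.503
grasp_force: 0.0
```

>>> arm_command(
  motion=[
    [[0,0,0],[-5,-2,0],4.6],
    [[0,0,0],[-10,-4,0],4.6],
    [[0,0,0],[-15,-6,0],4.6],
    [[0,0,0],[-18,-7.5,0],4.6],
    [[0,0,0],[-18.5,-7.8,0],4.6],
    [[0,0,0],[-18.5,-7.8,0],4.6],
    [[0,0,0],[-18.5,-7.8,0],4.6],
  ],
)

```text
time_s: 26.28
tool_pos: [440.5, -347.8, 203.6]
tcp_rot: [3.141, -0.0, 1.607]
wrist_force: [-0.0, 0.5, 0.6]
opening: 0.508
grasp_force: 0.0
```

Run:
```python
from bench import arm
from h import *
s=arm.observe();print(s["tool_pos"],s["tcp_rot"])
d=arm.get_image("wrist");W=cloud(d)
for lo,hi in((52,64),(20,50)):
    k=(W[...,2]>lo)&(W[...,2]<hi)&(np.hypot(W[...,0]-440,W[...,1]+349)<25)
    t=W[k][:,:2].astype(np.float32)
    if len(t)>3:print("bolt",k.sum(),cv2.minEnclosingCircle(t),t.mean(0),np.median(W[k][:,2]))
d=arm.get_image("top");W=cloud(d)
for n,p,h,R in(("tube",(564,96),48,55),("block",(653,84),44,40)):
    k=(W[...,2]>h-8)&(np.hypot(W[...,0]-p[0],W[...,1]-p[1])<R)
    t=W[k];print(n,len(t),cv2.minAreaRect(t[:,:2].astype(np.float32)),np.percentile(t[:,2],[5,50,95]))
```

```text
[ 440.48353737 -347.83330912  203.63410338] [ 3.14107719e+00 -2.72777524e-04  1.60734428e+00]
bolt 131 ((439.71673583984375, -348.412109375), 6.665876388549805) [ 439.82843 -348.04077] 57.69469465716866
bolt 57 ((439.88739013671875, -346.40740966796875), 6.3551154136657715) [ 439.71838 -343.2987 ] 36.92826863383131
tube 396 ((562.4779663085938, 95.13314056396484), (40.4084587097168, 71.5669937133789), 3.4532837867736816) [43.66320102 48.30374997 52.56031062]
block 232 ((651.849853515625, 82.95106506347656), (37.081581115722656, 49.548160552978516), 2.3810343742370605) [37.76344508 44.6039225  49.19104079]
```

Tube top is at 48 and block top at 44, both seated. Now the bolt.

>>> arm_command(
  motion=[
    [[0,0,0],[-0.05,-0.1,5],4.6],
    [[0,0,0],[-0.05,-0.1,10],4.6],
    [[0,0,0],[-0.05,-0.1,14],4.6],
    [[0,0,0],[-0.05,-0.1,17],4.6],
    [[0,0,0],[-0.05,-0.1,17.9],4.6],
    [[0,0,0],[-0.05,-0.1,17.9],3],
    [[0,0,0],[-0.05,-0.1,17.9],2],
    [[0,0,0],[-0.05,-0.1,17.9],0.5],
    [[0,0,0],[-0.05,-0.1,17.9],0.5],
    [[0,0,0],[-0.05,-0.1,17.9],0.5],
  ],
  newtons=25,
)

```text
time_s: 27.62
tool_pos: [439.5, -349.9, 25.3]
tcp_rot: [3.14, 0.001, 1.606]
wrist_force: [-0.8, -0.5, 5.1]
opening: 0.141
grasp_force: 25.0
```

>>> arm_command(
  motion=[
    [[0,0,0],[0,0,-5],0.5],
    [[0,0,0],[0,0,-10],0.5],
    [[0,0,0],[3,1,-14],0.5],
    [[0,0,0],[8,3,-15],0.5],
    [[0,0,0],[13,5,-15],0.5],
    [[0,0,0],[18,7,-15],0.5],
    [[0,0,0],[23,10,-15],0.5],
    [[0,0,0],[28,13,-15],0.5],
    [[0,0,0],[33,16,-15],0.5],
    [[0,0,0],[38,19,-15],0.5],
  ],
)

```text
time_s: 28.88
tool_pos: [615.7, 38.7, 173.9]
tcp_rot: [-3.141, 0.0, 1.606]
wrist_force: [0.8, -0.7, -1.0]
opening: 0.14
grasp_force: 25.0
```

>>> arm_command(
  motion=[
    [[0,0,0],[4,2,0],0.5],
    [[0,0,0],[8,3.5,0],0.5],
    [[0,0,0],[10.5,4.1,1],0.5],
    [[0,0,0],[10.9,4.2,4],0.5],
    [[0,0,0],[10.9,4.2,7],0.5],
    [[0,0,0],[10.9,4.2,7],0.5],
    [[0,0,0],[10.9,4.2,7],0.5],
  ],
)

```text
time_s: 29.75
tool_pos: [653.9, 147.1, 105.1]
tcp_rot: [3.141, -0.0, 1.606]
wrist_force: [1.2, 0.2, -0.1]
opening: 0.137
grasp_force: 25.0
```

Run:
```python
from bench import arm
import cv2
s=arm.observe();print(s["tool_pos"],s["tcp_rot"],s["grasp_force"],s["opening"])
d=arm.get_image("wrist");cv2.imwrite("pics/w7.png",d["img"])
```

```text
[653.92437687 147.07923721 105.14972707] [ 3.14067350e+00 -5.36571766e-05  1.60554442e+00] 24.999464289285243 0.13659582949696786
```

View pics/w7.png

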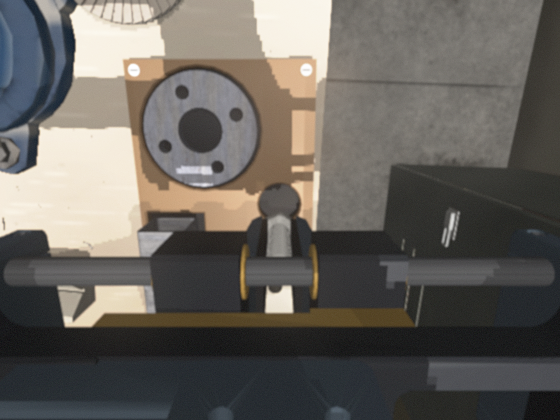

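The bolt head is at (279,215) in line with the nest at (279,203). I lower it.

>>> arm_command(
  motion=[
    [[0,0,0],[0,0.05,3],0.5],
    [[0,0,0],[0,0.05,5],0.5],
    [[0,0,0],[0,0.05,6],0.5],
    [[0,0,0],[0,0.05,6.6],0.5],
    [[0,0,0],[0,0.05,7],0.5],
    [[0,0,0],[0,0.05,7.1],0.5],
    [[0,0,0],[0,0.05,7.1],0.5],
  ],
)

```text
time_s: 30.68
tool_pos: [654.3, 147.5, 33.8]
tcp_rot: [3.141, -0.0, 1.606]
wrist_force: [-0.2, 0.4, -0.5]
opening: 0.14
grasp_force: 25.0
```

>>> arm_command(
  motion=[
    [[0,0,0],[0,0,0.05],0.5],
    [[0,0,0],[0,0,0.1],0.5],
    [[0,0,0],[0,0,0.1],0.5],
  ],
)

```text
time_s: 31.05
tool_pos: [654.4, 147.5, 33.4]
tcp_rot: [3.14, -0.0, 1.606]
wrist_force: [-1.6, -0.5, 5.5]
opening: 0.14
grasp_force: 25.0
```

Contact with the nest floor. I release and retreat.

>>> arm_command(
  motion=[
    [[0,0,0],[0,0,0],1.6],
    [[0,0,0],[0,0,0],2.6],
    [[0,0,0],[0,0,0],3.5],
    [[0,0,0],[0,0,0],3.5],
    [[0,0,0],[0,0,-3],3.5],
    [[0,0,0],[0,0,-8],3.5],
    [[0,0,0],[0,0,-14],3.5],
    [[0,0,0],[0,-6,-18],3.5],
    [[0,0,0],[0,-12,-20],3.5],
    [[0,0,0],[0,-18,-20],3.5],
  ],
)

```text
time_s: 32.3
tool_pos: [480.6, 141.5, 233.8]
tcp_rot: [3.137, -0.001, 1.606]
wrist_force: [0.5, 0.0, 0.1]
opening: 0.387
grasp_force: 0.0
```

>>> arm_command(
  motion=[
    [[0,0,0],[0,-6,0],3.5],
    [[0,0,0],[0,-8,0],3.5],
    [[0,0,0],[0,-8,0],3.5],
  ],
)

```text
time_s: 32.67
tool_pos: [401.0, 138.7, 232.6]
tcp_rot: [3.14, -0.001, 1.607]
wrist_force: [1.5, 0.2, 1.0]
opening: 0.387
grasp_force: 0.0
```

Run:
```python
from bench import arm
from h import *
d=arm.get_image("top");W=cloud(d)
for n,p,h,R,lo in(("tube",(564,96),48,55,8),("block",(653,84),44,40,8),("bolt",(654,148),67,20,20),("pipe+bar",(572,-161),86,32,30),("vblock",(445,61),36,45,9)):
    k=(W[...,2]>h-lo)&(np.hypot(W[...,0]-p[0],W[...,1]-p[1])<R)
    t=W[k];print(n,len(t),np.array(cv2.minAreaRect(t[:,:2].astype(np.float32))[0]),np.percentile(t[:,2],[5,50,95]))
cv2.imwrite("pics/end.png",cv2.resize(d["img"][125:275,140:400],None,fx=3,fy=3,interpolation=cv2.INTER_CUBIC))
```

```text
tube 394 [562.96228027  94.9960022 ] [44.04222005 48.72105677 53.29306458]
block 232 [651.38214111  82.96897125] [38.43184687 44.38112722 48.74999978]
bolt 31 [654.31707764 147.90075684] [50.38985337 66.09312656 68.84453894]
pipe+bar 203 [ 571.51184082 -160.9932251 ] [58.50618732 69.1292814  89.64995759]
vblock 711 [439.38577271  72.29971313] [ 29.66810783 571.92384483 613.64797968]
```

View pics/end.png

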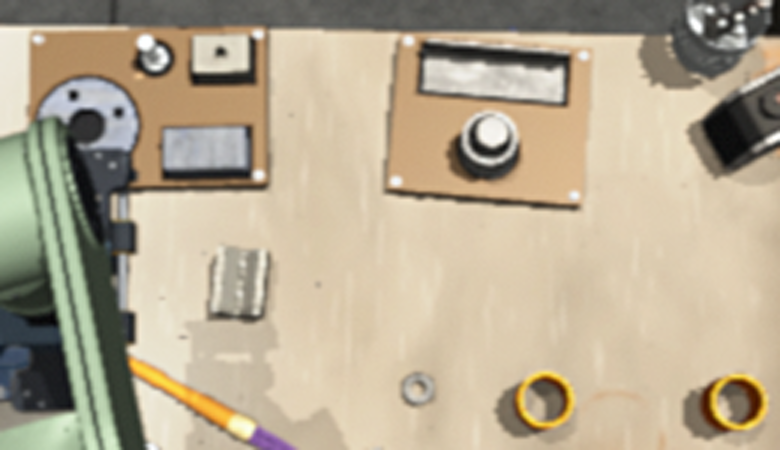

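The final view shows everything in place. Bolt is at (152,52), block (222,58), tube (207,150) and pipe with bar (490,140), all at the right heights. The V-block at (240,283) has not moved. I hand in the job.

```bash
python3 -c "
from bench import arm
print(arm.finish_job())"
```

```text
the job is handed in; nothing more can be done
None
```

Both weld kits are made up and handed in after about 33 s of the 128 s allowed: every piece measured fully down in its nest, the bar stands inside the pipe, and the V-block was not moved.

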